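# Set up the craft easel on its spring leg

### The arm

A 7-joint arm with a two-finger parallel gripper is mounted at the origin on the work surface. World frame = base frame: x ahead of the robot, y to its left, z up, the work surface at z = 0. Lengths are in m, angles in rad, forces in N, time in s.
With the tool pointing down it reaches from about 0.35 to 0.9 m from the base axis. Payload 7.2 kg.
Tool frame: the origin (TCP) lies midway between the tips of the shut fingers; the grasp point (between the pads) lies 19 mm behind it (bot.tcp_to_grasp is the distance from the TCP to the grasp point, in m); z points along the fingers, y is the line along which they close (so a half turn about z gives the same grasp; the last joint's range is limited). The gripper opens to 85 mm and grips with 20 to 120 N. Pads are 22 mm wide; open, the fingers measure 114 mm over their backs; the gripper's body (76 mm by 85 mm) begins 54 mm behind the grasp point. The pads swing forward as they close: fully open they stand 13 mm farther back than shut.
Start: joints at [-1.17, 0.411, -0.013, 1.596, 0.006, 1.134, -0.082], TCP at [0.282, 0.558, 0.231] pointing down, gripper open.
Joint ranges: [-2.95, 2.95], [-0.29, 1.99], [-1.47, 1.44], [0.14, 2.54], [-1.03, 4.17], [0.13, 1.85], [-2.86, 2.86]. Speed limits (rad/s): [2.39, 2.39, 3.01, 3.01, 3.14, 3.14, 3.14].

### API

Orientations are given as [roll, pitch, yaw] about the fixed x, y, z axes, in that order (R = Rz(yaw) Ry(pitch) Rx(roll)).
In Python, from cell import bot gives the robot as it stands. Calls block until the motion is done:
- bot.move_ptp(position, orientation): joint-space move of the TCP to a pose.
- bot.move_l(position, max_speed=0.15, rot=None, threshold=None): straight line of the TCP; rot=None keeps the orientation; max_speed is the mean speed in m/s. With threshold (N) it stops when the force on the tool has changed by that much, and returns True; else False.
- bot.move_j(angles): joint-space move.
- bot.open_gripper() and bot.grab(strength=None): open the fingers fully, or close them until they stop; strength is the grip in N (None keeps the last).
- bot.hold(seconds).
- bot.ik(position, orientation): joint angles nearest the present ones, or None.
- bot.observe(): the state.
- bot.capture(name): name is "side" or "top" or "wrist"; returns the picture (384x512x3 uint8, blue, green, red); there is no depth.
- bot.get_calibration(name): a dict with "camera_matrix" (3x3 intrinsics, pixels), "world_to_cam" (4x4, takes a point from world to camera coordinates). Camera axes: x right, y down, z forward; pixel columns grow to the right and rows downward; lengths in m; the calibration is good to about 2 mm. A picture is of the moment at which its call begins: read the wrist's pose just before it. get_calibration takes no time and is no camera call; for the wrist camera it gives the pose at the moment of the call.
A pose or a line that the arm cannot do raises bot.IKError and nothing moves.
- bot.close_job(): hands the job in; it is judged then, once.
The state is a dict: "clock": time; "joints": joint angles; "qd": joint speeds; "joint_efforts": joint torques, N m; "position": TCP position; "orientation": TCP orientation; "force": force on the tool from outside, world axes, zero at the start; "ft_torque": the same for the moment, N m; "finger_gap": finger opening in m; "grasp_force": force on a finger pad.
Only numpy, scipy, OpenCV 4.12 (cv2) and the standard library are available. Lean on these libraries where they do the work, as an engineer would, in place of code of your own. Each camera call takes 0.05 s, during which the arm holds its last target. There are 200 camera calls.

### The job

Set up the folded table easel so the board stands on its prop leg: lift the board by its round handle bar right over past upright until it lies back against its stop, swing the spring leg on its back out past centre until it snaps fully open, then lower the board gently, without letting it fall, until the leg's foot bar stands on the base. Let go of it and leave the paint pots where they are.

Things in the scene. Friction and masses are not known exactly. Their poses are not given: they have to be found in the camera images.
- easel: Fixed plywood base plate, 250 x 120 x 20 mm, lying on the desk. Origin: centre of its underside; z up. Its +x points from the board's hinge to the end where the handle bar lies when the board is folded; its y is parallel to all hinge axes and bars. Board and leg move only in its x-z plane. Two hardwood cheeks (26 x 14 mm, 65 mm high) carry the board's hinge, 50 mm either side of the middle.
- board_hinge (a point): Middle of the board's hinge axis (base x = -60 mm, y = 0, z = 48 mm), axes as the base. The board: plywood, 76 mm wide, 12 mm thick, 170 mm long without its handle, about 0.4 kg, a white snowflake ornament clipped to its front. Folded, it lies flat over the base, front up, the leg under it.
- board (a joint): Board angle in rad: 0 = folded flat (pointing to base +x), 1.57 = upright, 2.05 = lying back past upright against its stop, where it rests by its own weight. Without the locked leg it falls back to 0 from anything below 1.57; the hinge has hardly any friction. Standing on the locked leg it reads 0.82.
- handle_bar (a point): Middle of the handle bar, a hardwood dowel 14 mm thick and 76 mm long, parallel to the hinge, 230 mm from it, across the board's free end. Behind it an opening 53 mm long (along the board) and 58 mm wide lies between it and the board, for the fingers. 48 mm above the desk when folded (28 mm above the base). A round bar: it can turn between the finger pads while the tool stays upright.
- leg_hinge (a point): Middle of the prop leg's hinge axis on the board's back: 160 mm from the board's hinge along the board and 16 mm behind the board's mid plane (below it when the board is flat).
- leg (a joint): Leg angle to the board in rad: 0 = folded along the board's back towards the board's hinge, 0.96 = fully open, locked at its stop. Over-centre spring: shuts the leg below 0.48, snaps it open above, 0.34 N m (2.6 N at the foot bar) at both ends; with the board lying back the leg's weight shifts the tipping point to about 0.57. Swings only with the board up; pulling it does not tip the board over.
- foot_bar_mid (a point): Middle of the foot bar at the leg's free end: a hardwood dowel 14 mm thick, 200 mm long, parallel to the hinges, 130 mm from the leg's hinge. The leg itself is a hardwood strip 28 x 8 mm. The foot bar sticks out 62 mm past the board on either side.
- foot_bar_end_a (a point): Gripping point on the foot bar, 88 mm from its middle towards the base's +y, 12 mm from the bar's end and clear of the board's side by 50 mm.
- foot_bar_end_b (a point): The same on the other side, 88 mm from the middle towards the base's -y.
- pot_tall: Bystander: orange paint pot with a white lid, loose, 58 mm across, 75 mm tall (lid 62 mm across). Origin: centre of its underside. To be left alone.
- pot_low: Bystander: dark amber paint pot with a white lid, loose, 60 mm across, 60 mm tall (lid 64 mm). Origin: centre of its underside. To be left alone.
- pot_wide: Bystander: green paint pot with a white lid, loose, 72 mm across, 55 mm tall (lid 76 mm). Origin: centre of its underside. To be left alone.

How it is judged:
By the outcome, as a careful person would: the job done as asked, in the order asked, and still so for the second after the job is handed in, with the robot touching nothing.
It also fails if it takes over 72 s, if anything falls off the work surface, if the arm or the gripper's body presses on something with over 40 N, if the wrist force passes 120 N, or if a joint passes its speed limit or range.

## Working session

There is one attempt and no reset: what is moved stays moved. The work goes in short steps, each a Python script; the robot and the scene stay as the last script left them, time stands still between calls to the robot, and variables do not carry over. Pictures are saved under pics/ and viewed, at most 10 in all, crops included, and the job is handed in when it is done.

```bash
ls; mkdir -p pics; python3 - <<'E'
from cell import bot
import cv2,numpy as np
for n in("top","side"):
    im=bot.capture(n); cv2.imwrite(f"pics/{n}0.png",im)
    c=bot.get_calibration(n); print(n,np.round(c["camera_matrix"],1).tolist(),np.round(c["world_to_cam"],3).tolist())
print(bot.observe())
E
```

```text
pics
top [[448.4, 0.0, 252.2], [0.0, 448.4, 195.3], [0.0, 0.0, 1.0]] [[0.021, -1.0, -0.002, -0.004], [-0.986, -0.021, -0.168, 0.537], [0.168, 0.006, -0.986, 1.573], [0.0, 0.0, 0.0, 1.0]]
side [[359.8, 0.0, 253.5], [0.0, 359.8, 189.4], [0.0, 0.0, 1.0]] [[0.943, -0.333, -0.018, -0.48], [-0.246, -0.658, -0.712, 0.168], [0.225, 0.675, -0.702, 1.125], [0.0, 0.0, 0.0, 1.0]]
{'clock': 0.1, 'joints': array([-1.17016579,  0.41181571, -0.01273012,  1.5969792 ,  0.0056046 ,
        1.13427344, -0.08224085]), 'qd': array([-3.75361608e-04, -3.48325610e-03, -3.90225294e-06, -3.00630849e-03,
        4.88093000e-04,  7.41305371e-04, -1.75145387e-03]), 'joint_efforts': array([ 3.04100227e-03, -6.01825976e+01,  6.84478115e-01, -3.00085974e+01,
        1.40641254e-02,  6.51606795e-03,  3.65990400e-05]), 'position': array([0.28222546, 0.55714856, 0.23053196]), 'orientation': array([-3.14015599e+00,  9.85505803e-05,  2.67276418e+00]), 'force': array([-0.34697246,  0.04099695,  0.72975067]), 'ft_torque': array([ 0.00364906, -0.01266729,  0.01806835]), 'grasp_force': 0.0, 'finger_gap': 0.08549120558389915}
```

View pics/top0.png

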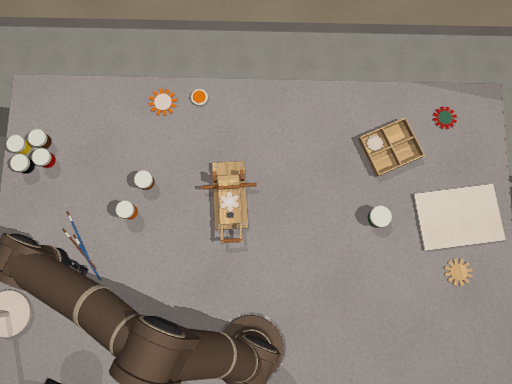

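View pics/side0.png

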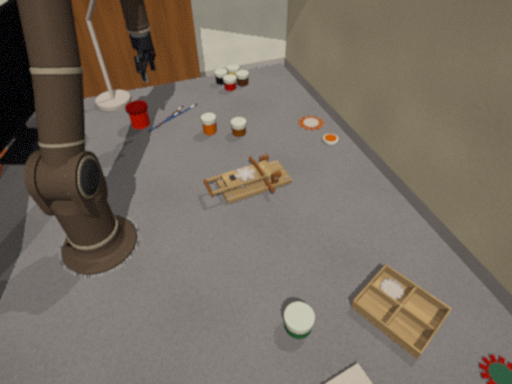

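The top view shows the easel at about (230,198). Its handle bar is at (231,240), on the robot side, and the foot bar runs (198..256,186), so base +x points towards the robot. The tall pot is at (126,210), the low pot at (144,180) and the wide pot at (380,216), all well clear. Next I'll get a coarse pose and look from above with the wrist camera.

```bash
cat > h.py <<'E'
from cell import bot
import cv2,numpy as np
def ray(c,uv):
    K,T=np.array(c["camera_matrix"]),np.array(c["world_to_cam"])
    R,t=T[:3,:3],T[:3,3]
    return -R.T@t, R.T@np.linalg.solve(K,[uv[0],uv[1],1.])
def onz(c,uv,z):
    o,d=ray(c,uv); return o+d*(z-o[2])/d[2]
def tri(rs):
    A=np.zeros((3,3));b=np.zeros(3)
    for o,d in rs:
        d=d/np.linalg.norm(d);P=np.eye(3)-np.outer(d,d);A+=P;b+=P@o
    p=np.linalg.solve(A,b)
    return p,[np.linalg.norm(np.cross(p-o,d/np.linalg.norm(d))) for o,d in rs]
E
python3 - <<'E'
from h import *
t,s=bot.get_calibration("top"),bot.get_calibration("side")
for n,uv,z in(("handle",(231,240.5),.048),("footL",(198,187),.04),("footR",(256,184.5),.04),("tall",(126,208),.075),("low",(144,178),.06),("wide",(380,216),.055)):
    print(n,onz(t,uv,z).round(3))
o=bot.observe();c=bot.get_calibration("wrist");T=np.linalg.inv(c["world_to_cam"])
from scipy.spatial.transform import Rotation as Ro
R=Ro.from_euler("xyz",o["orientation"]).as_matrix()
print(c["camera_matrix"],"cam in tool",(R.T@(T[:3,3]-o["position"])).round(3),"\n",(R.T@T[:3,:3]).round(2))
h=onz(t,(231,240.5),.048)
for i,(p,yaw) in enumerate((([.52,.06,.36],np.pi/2),([.42,.06,.36],np.pi/2),([.42,.06,.36],-np.pi/2))):
    q=bot.ik(p,[np.pi,0,yaw]); print(p,yaw,None if q is None else q.round(2))
E
```

```text
handle [0.372 0.079 0.048]
footL [0.564 0.205 0.04 ]
footR [ 0.578 -0.006  0.04 ]
tall [0.477 0.451 0.075]
low [0.589 0.398 0.06 ]
wide [ 0.47  -0.449  0.055]
[[288.11539025   0.         255.07625954]
 [  0.         288.11539025 191.36568285]
 [  0.           0.           1.        ]] cam in tool [ 0.076  0.001 -0.143] 
 [[-0.   -0.95 -0.3 ]
 [ 1.   -0.   -0.  ]
 [ 0.   -0.3   0.95]]
[0.52, 0.06, 0.36] 1.5707963267948966 [-0.68  0.15  0.55  1.67 -0.08  1.34 -0.12]
[0.42, 0.06, 0.36] 1.5707963267948966 [-0.79 -0.07  0.51  1.87  0.04  1.34 -0.29]
[0.42, 0.06, 0.36] -1.5707963267948966 [-1.49 -0.24  1.06  1.89  0.21  1.38  2.66]
```

```bash
python3 - <<'E'
from h import *
import pickle
D=[]
for i,p in enumerate(([.56,.11,.24],[.42,.11,.24])):
    bot.move_ptp(p,[np.pi,0,np.pi/2]); bot.hold(.3)
    c=bot.get_calibration("wrist"); im=bot.capture("wrist")
    cv2.imwrite(f"pics/w{i}.png",im); D.append((c,im))
pickle.dump(D,open("w.pkl","wb"))
print(bot.observe()["clock"],bot.observe()["joints"].round(2))
E
```

```text
3.325 [-0.81  0.06  0.47  2.04 -0.03  1.05 -0.33]
```

View pics/w0.png

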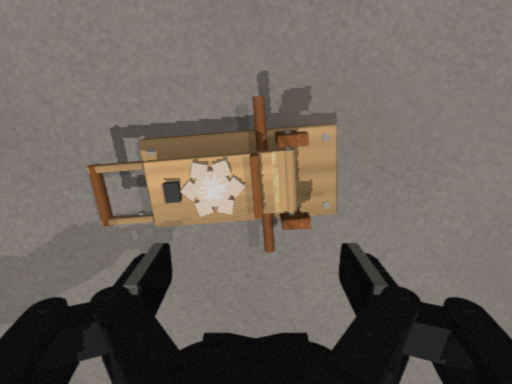

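View pics/w1.png

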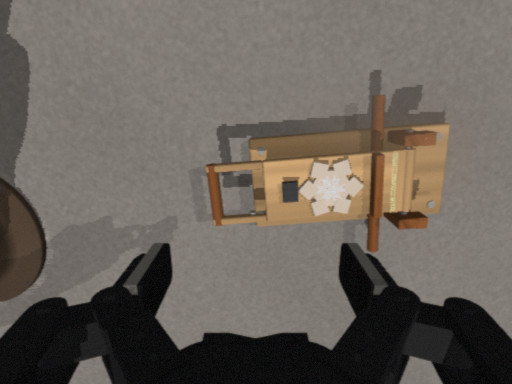

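Both wrist views show the whole easel. In w0 the handle runs (92,168)-(107,225) and the foot bar (259,97)-(268,251). In w1 they run (211,166)-(218,224) and (377,97)-(373,251). I'll segment the hardwood bars and triangulate them.

```bash
cat > seg.py <<'E'
from h import *
import pickle
D=pickle.load(open("w.pkl","rb")); K=[c for c,_ in D]; P=[]
for i,(c,im) in enumerate(D):
    h=cv2.cvtColor(im,cv2.COLOR_BGR2HSV)
    print([h[y,x].tolist() for x,y in(((100,195),(268,235),(210,150)),((215,195),(374,235),(330,150)))[i]])
    m=cv2.inRange(h,(0,130,45),(12,255,170)); m[245+8:]=0
    n,l,s,cc=cv2.connectedComponentsWithStats(m)
    for k in range(1,n):
        if s[k,4]>80:
            ys,xs=np.where(l==k); r=cv2.minAreaRect(np.c_[xs,ys].astype(np.float32)); print(i,s[k].tolist(),np.round(cv2.boxPoints(r),1).tolist())
E
python3 seg.py
```

```text
[[13, 168, 120], [13, 171, 125], [16, 117, 109]]
0 [254, 96, 12, 49, 299] [[252.6999969482422, 96.5], [263.1000061035156, 95.69999694824219], [266.5, 143.39999389648438], [256.1000061035156, 144.10000610351562]]
0 [276, 132, 32, 15, 245] [[276.0, 132.0], [307.0, 132.0], [307.0, 146.0], [276.0, 146.0]]
0 [250, 154, 12, 59, 238] [[249.5, 154.5], [257.0, 153.8000030517578], [262.70001220703125, 211.5], [255.10000610351562, 212.3000030517578]]
0 [88, 166, 24, 57, 247] [[87.4000015258789, 166.1999969482422], [98.4000015258789, 163.3000030517578], [113.30000305175781, 220.3000030517578], [102.4000015258789, 223.1999969482422]]
0 [282, 211, 28, 18, 219] [[282.0, 211.0], [309.0, 211.0], [309.0, 228.0], [282.0, 228.0]]
0 [262, 214, 12, 38, 186] [[261.6000061035156, 214.10000610351562], [271.1000061035156, 213.1999969482422], [274.8999938964844, 250.6999969482422], [265.3999938964844, 251.6999969482422]]
[[13, 171, 127], [13, 170, 129], [17, 110, 111]]
1 [368, 155, 16, 97, 514] [[365.8999938964844, 250.60000610351562], [372.6000061035156, 154.39999389648438], [384.20001220703125, 155.1999969482422], [377.5, 251.39999389648438]]
1 [208, 169, 14, 56, 269] [[206.6999969482422, 169.3000030517578], [216.60000610351562, 168.0], [223.60000610351562, 223.39999389648438], [213.60000610351562, 224.6999969482422]]
1 [385, 212, 42, 17, 266] [[385.0, 213.1999969482422], [425.70001220703125, 211.10000610351562], [426.5, 226.89999389648438], [385.70001220703125, 229.0]]
```

```bash
sed -i 's/(0,130,45),(12,255,170)/(0,145,35),(15,255,185)/' seg.py
cat >> seg.py <<'E'
    def bar(x0,x1,y0,y1):
        w=np.zeros_like(m); w[y0:y1,x0:x1]=m[y0:y1,x0:x1]; w=cv2.morphologyEx(w,cv2.MORPH_OPEN,np.ones((5,3)))
        ys,xs=np.where(w>0); pts=np.c_[xs,ys].astype(np.float32)
        vx,vy,a,b=cv2.fitLine(pts,cv2.DIST_HUBER,0,.01,.01).ravel()
        f=lambda y:(a+vx/vy*(y-b),y); return f(ys.min()-.5),f(ys.max()+.5)
    P.append(bar(*((80,120,155,235),(200,230,155,235))[i])+tuple(e for e in (bar(*((248,275,85,132),(366,390,85,132))[i])[0],bar(*((258,280,218,260),(364,390,232,260))[i])[1])))
    print(np.round(P[-1],1).tolist())
for j,n in enumerate(("h_top","h_bot","f_top","f_bot")):
    p,e=tri([ray(K[i],P[i][j]) for i in(0,1)]); print(n,p.round(4),np.round(e,4))
E
sed -i 's/245+8/262/' seg.py; python3 seg.py | tail -6
```

```text
0 [280, 210, 30, 19, 413] [[280.0, 210.0], [309.0, 210.0], [309.0, 228.0], [280.0, 228.0]]
[[92.4, 165.5], [107.9, 224.5], [257.6, 103.5], [269.4, 251.5]]
[[13, 171, 127], [13, 170, 129], [17, 110, 111]]
1 [368, 156, 16, 96, 956] [[365.3999938964844, 250.39999389648438], [372.6000061035156, 155.3000030517578], [385.29998779296875, 156.1999969482422], [378.1000061035156, 251.39999389648438]]
1 [208, 165, 16, 60, 515] [[206.1999969482422, 165.1999969482422], [215.89999389648438, 163.89999389648438], [223.89999389648438, 223.5], [214.1999969482422, 224.8000030517578]]
1 [384, 212, 43, 17, 504] [[384.0, 213.0], [425.79998779296875, 211.3000030517578], [426.3999938964844, 227.0], [384.6000061035156, 228.6999969482422]]Traceback (most recent call last):
  File "seg.py", line 17, in <module>
    P.append(bar(*((80,120,155,235),(200,230,155,235))[i])+tuple(e for e in (bar(*((248,275,85,132),(366,390,85,132))[i])[0],bar(*((258,280,218,260),(364,390,232,260))[i])[1])))
                                                                             ~~~^^^^^^^^^^^^^^^^^^^^^^^^^^^^^^^^^^^^^^^^^
  File "seg.py", line 15, in bar
    vx,vy,a,b=cv2.fitLine(pts,cv2.DIST_HUBER,0,.01,.01).ravel()
              ~~~~~~~~~~~^^^^^^^^^^^^^^^^^^^^^^^^^^^^^^
cv2.error: OpenCV(4.12.0) /io/opencv/modules/imgproc/src/linefit.cpp:50: error: (-215:Assertion failed) count > 0 in function 'fitLine2D_wods'
```

```bash
python3 - <<'E'
from h import *
import pickle
from itertools import product
D=pickle.load(open("w.pkl","rb")); K=[c for c,_ in D]
W={"h_top":((92.4,165.5),(210.8,165.0)),"h_bot":((107.9,224.5),(218.8,224.5)),"f_top":((258.8,96.5),(378,96.5)),"f_bot":((269.4,251.5),(373,251.2))}
for n,(a,b) in W.items():
    p,e=tri([ray(K[0],a),ray(K[1],b)]); print(n,p.round(4),np.round(e,4))
# base plate corners (z=.02) and hinge cheeks check
for uv0,uv1 in (((336,127),(449,125)),((337,215),(442,214)),((141,139),(250,138))): print(tri([ray(K[0],uv0),ray(K[1],uv1)])[0].round(4))
E
```

```text
h_top [0.369  0.1155 0.0503] [0. 0.]
h_bot [0.3754 0.0395 0.0497] [0.0003 0.0003]
f_top [0.5646 0.1924 0.0282] [0.0005 0.0005]
f_bot [ 0.5796 -0.0059  0.0362] [0.0002 0.0002]
[0.6603 0.1579 0.0186]
[0.6693 0.0434 0.026 ]
[0.4145 0.1418 0.0114]
```

```bash
cat > geo.py <<'E'
from h import *
PSI=.0787; X=np.array([-np.cos(PSI),-np.sin(PSI),0]); Z=np.array([0,0,1.]); S=np.array([-np.sin(PSI),np.cos(PSI),0]) # S: towards world +y
H=np.array([.6013,.0954,.0485]); G=bot.tcp_to_grasp; RPY=[np.pi,0,np.pi/2+PSI]
u=lambda th:np.cos(th)*X+np.sin(th)*Z
bk=lambda th:np.sin(th)*X-np.cos(th)*Z
handle=lambda th:H+.23*u(th)
foot=lambda th,ph:H+.16*u(th)+.016*bk(th)+.13*(-np.cos(ph)*u(th)+np.sin(ph)*bk(th))
tcp=lambda p:np.asarray(p)-G*Z
def st(t=""):
    o=bot.observe(); print(t,"clk %.1f"%o["clock"],"pos",o["position"].round(4),"F",o["force"].round(1),"gap %.4f gf %.1f"%(o["finger_gap"],o["grasp_force"])); return o
E
python3 - <<'E'
from geo import *
for th in np.linspace(0,2.05,6): p=tcp(handle(th)); print(round(th,2),p.round(3),bot.ik(p,RPY) is not None, bot.ik(p,[np.pi,0,RPY[2]-np.pi]) is not None)
for ph in (0,.5,.96): p=tcp(foot(2.05,ph)+.088*S); print(ph,p.round(3),bot.ik(p,RPY) is not None)
print("foot check folded",foot(0,0).round(3))
p=tcp(handle(0))
bot.move_ptp(p-.003*-X*-1+.09*Z,RPY)  # 3 mm towards the robot
st()
E
```

```text
0.0 [0.372 0.077 0.03 ] True True
0.41 [0.391 0.079 0.121] True True
0.82 [0.445 0.083 0.198] True True
1.23 [0.525 0.089 0.247] True True
1.64 [0.617 0.097 0.259] True True
2.05 [0.707 0.104 0.234] True True
0 [0.594 0.183 0.064] True
0.5 [0.546 0.179 0.107] True
0.96 [0.525 0.178 0.162] True
foot check folded [0.571 0.093 0.032]
 clk 3.9 pos [0.3763 0.0779 0.1205] F [ 1.2 -0.7  0. ] gap 0.0853 gf 0.0
```

```bash
python3 - <<'E'
from geo import *
p=tcp(handle(0))
bot.move_l(p+.004*X+.09*Z,.1)
print("hit",bot.move_l(p+.004*X,.08,threshold=6)); st("down")
bot.move_l(p,.02,threshold=5); st("centre")
bot.grab(30); bot.hold(.2); st("grab")
E
```

```text
hit False
down clk 5.4 pos [0.3683 0.0771 0.0301] F [ 0.1 -0.8 -0.2] gap 0.0856 gf 0.0
centre clk 5.8 pos [0.3723 0.0774 0.03  ] F [0.3 0.4 0.3] gap 0.0852 gf 0.0
grab clk 6.6 pos [0.3719 0.0773 0.0298] F [-1.5  0.4  4.1] gap 0.0129 gf 29.2
```

```bash
python3 - <<'E'
from geo import *
for th in np.linspace(0,1.95,14)[1:]:
    if bot.move_l(tcp(handle(th)),.1,threshold=30): st("HIT %.2f"%th); break
    st("%.2f"%th)
else:
    print(bot.move_l(tcp(handle(2.06)),.04,threshold=8)); st("end")
cv2.imwrite("pics/s1.png",bot.capture("side")[110:260,150:350].repeat(3,0).repeat(3,1))
E
```

```text
0.15 clk 7.1 pos [0.3743 0.0775 0.0639] F [-0.7 -0.7 -2.8] gap 0.0127 gf 29.3
0.30 clk 7.6 pos [0.3814 0.0781 0.0973] F [-4.   0.6 -2.4] gap 0.0127 gf 29.3
0.45 clk 8.1 pos [0.3931 0.079  0.1294] F [-7.5  1.4 -0.4] gap 0.0129 gf 29.4
0.60 clk 8.6 pos [0.4089 0.0803 0.1589] F [-12.5   1.4   4.6] gap 0.0128 gf 29.5
0.75 clk 9.1 pos [0.4285 0.0819 0.1858] F [-21.7  -0.1  15.6] gap 0.0130 gf 30.2
0.90 clk 9.6 pos [0.4541 0.084  0.2105] F [-28.3  -2.2  29.9] gap 0.0127 gf 32.0
1.05 clk 10.1 pos [0.4865 0.0867 0.2318] F [-18.9  -1.6  31.5] gap 0.0127 gf 32.7
1.20 clk 10.6 pos [0.5197 0.0894 0.2468] F [-10.3  -0.1  21.4] gap 0.0128 gf 32.4
1.35 clk 11.1 pos [0.5528 0.0921 0.2559] F [-4.7  1.5 12.1] gap 0.0129 gf 32.1
1.50 clk 11.6 pos [0.5862 0.0948 0.2598] F [-1.6  2.5  5.3] gap 0.0127 gf 32.1
1.65 clk 12.1 pos [0.62   0.0975 0.2593] F [0.2 3.6 4.9] gap 0.0127 gf 32.1
1.80 clk 12.5 pos [0.6529 0.1002 0.2532] F [-0.4  4.1 -0.8] gap 0.0132 gf 32.3
1.95 clk 13.0 pos [0.6861 0.1028 0.2434] F [-1.1  5.1  0.6] gap 0.0126 gf 32.0
True
end clk 13.6 pos [0.7068 0.1045 0.2334] F [-2.6  0.9  6. ] gap 0.0132 gf 32.8
```

View pics/s1.png

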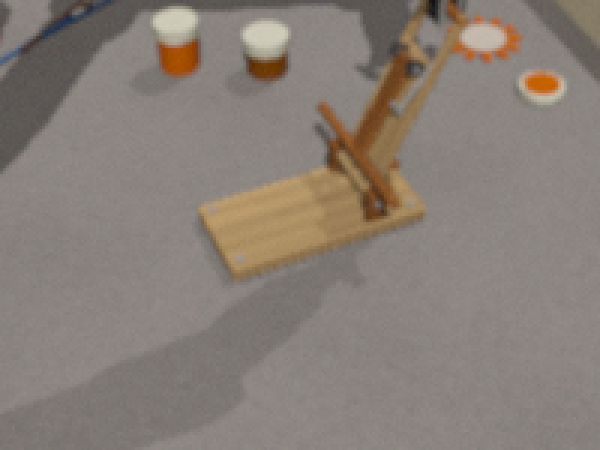

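The board lies back at its stop with the leg still folded. The foot bar runs from crop (322,105) to (393,203), which is full px (257.3,145) to (281,177.7). I'll release, check the predicted foot ends against those pixels, then approach the world +y end (end_b).

```bash
python3 - <<'E'
from geo import *
bot.open_gripper(); st("open")
bot.move_l(bot.observe()["position"]+.09*Z,.15); st("up")
t=bot.get_calibration("side");K,T=np.array(t["camera_matrix"]),np.array(t["world_to_cam"])
for s in(.1,-.1):
    q=T[:3]@np.r_[foot(2.05,0)+s*S,1]; q=K@q; print("foot end px",(q[:2]/q[2]).round(1))
e=foot(2.05,0)+.088*S; a=tcp(e).copy(); a[2]=bot.observe()["position"][2]
b=bot.observe()["position"]+.0*Z; 
bot.move_l(b+.078*S,.2); bot.move_l(a,.2)
bot.hold(.1); st("above")
c=bot.get_calibration("wrist"); im=bot.capture("wrist"); cv2.imwrite("pics/w2.png",im)
K,T=np.array(c["camera_matrix"]),np.array(c["world_to_cam"])
for s in(.1,.088):
    q=K@(T[:3]@np.r_[foot(2.05,0)+s*S,1]); print("wrist px",(q[:2]/q[2]).round(1))
E
```

```text
open clk 14.4 pos [0.7063 0.1067 0.2325] F [-1.1 -0.5  0.7] gap 0.0855 gf 0.0
up clk 15.1 pos [0.7059 0.1068 0.3215] F [1.1 0.2 0.2] gap 0.0853 gf 0.0
foot end px [257.1 144.6]
foot end px [281.8 177.9]
above clk 16.4 pos [0.5952 0.1825 0.3213] F [0.6 0.6 0.6] gap 0.0857 gf 0.0
wrist px [254.4 152.4]
wrist px [254.4 161.3]
```

View pics/w2.png

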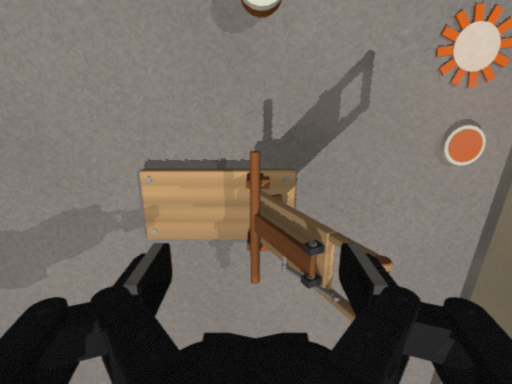

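The foot end sits at wrist px (255,152) and the prediction was (254.4,152.4), so the model holds. Now I'll descend, grip and swing the leg open.

```bash
python3 - <<'E'
from geo import *
f=lambda ph:tcp(foot(2.05,ph)+.088*S)
print(bot.move_l(f(0),.15,threshold=8)); st("down")
bot.grab(30); bot.hold(.2); st("grab")
for ph in np.linspace(0,.93,9)[1:]:
    if bot.move_l(f(ph),.06,threshold=25): st("HIT %.2f"%ph); break
    st("%.2f"%ph)
cv2.imwrite("pics/s2.png",bot.capture("side")[110:260,150:350].repeat(3,0).repeat(3,1))
E
```

```text
False
down clk 18.4 pos [0.5945 0.1832 0.0646] F [ 0.2 -0.5  0.3] gap 0.0851 gf 0.0
grab clk 19.2 pos [0.5938 0.1831 0.0638] F [-3.   0.1  2.7] gap 0.0125 gf 29.2
0.12 clk 19.6 pos [0.5808 0.1821 0.0716] F [ 1.8  0.4 -5.2] gap 0.0127 gf 29.2
0.23 clk 20.0 pos [0.5696 0.1811 0.0815] F [ 1.9 -0.4 -1.9] gap 0.0129 gf 29.4
0.35 clk 20.4 pos [0.5584 0.1802 0.0918] F [ 3.  -1.2 -0.7] gap 0.0130 gf 29.3
0.47 clk 20.8 pos [0.5488 0.1794 0.1034] F [ 1.9 -0.5 -0.3] gap 0.0127 gf 29.2
0.58 clk 21.2 pos [0.5406 0.1788 0.1161] F [ 1.4 -1.5 -1.7] gap 0.0124 gf 29.2
0.70 clk 21.6 pos [0.5347 0.1783 0.13  ] F [ 0.6 -1.8  0.3] gap 0.0125 gf 29.3
0.81 clk 22.0 pos [0.5294 0.1779 0.144 ] F [ 0.1 -2.6  1. ] gap 0.0128 gf 29.3
0.93 clk 22.4 pos [0.5261 0.1777 0.1588] F [ 0.7 -3.6  0.9] gap 0.0128 gf 29.2
```

View pics/s2.png

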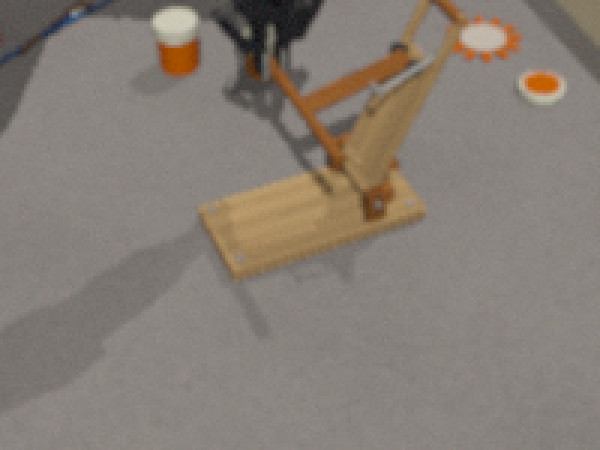

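The leg is swung out and held at about 0.93. I'll release it, check where the foot ends up, then go back above the handle.

```bash
python3 - <<'E'
from geo import *
bot.open_gripper(); bot.hold(.2)
p=bot.observe()["position"].copy(); p[2]=.33; bot.move_l(p,.15)
h=tcp(handle(2.05)); h[2]=.33
bot.move_l(h+.078*S,.2); bot.move_l(h,.2); bot.hold(.1); st("above")
c=bot.get_calibration("wrist"); cv2.imwrite("pics/w3.png",bot.capture("wrist"))
def px(c,P):
    q=np.array(c["camera_matrix"])@(np.array(c["world_to_cam"])[:3]@np.r_[P,1]); return (q[:2]/q[2]).round(1)
for s in(.1,-.1): print("foot .96",px(c,foot(2.05,.96)+s*S),"foot .90",px(c,foot(2.05,.90)+s*S),"handle",px(c,handle(2.05)+s*.38*S))
E
```

```text
above clk 26.3 pos [0.7067 0.1054 0.3303] F [-0.4 -0.1  0.1] gap 0.0853 gf 0.0
foot .96 [70.9 77.8] foot .90 [77.  78.4] handle [255.2 157. ]
foot .96 [102.9 263.6] foot .90 [107.3 260.1] handle [254.8 245.5]
```

View pics/w3.png

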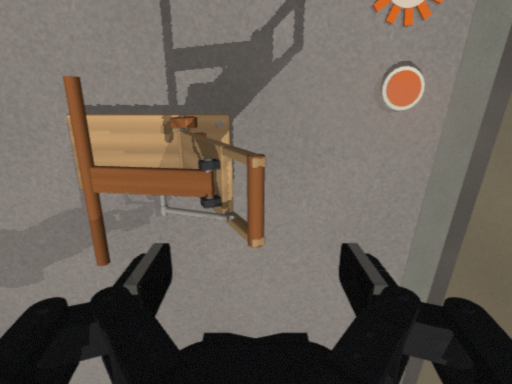

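The leg is fully open: its foot ends at (72,78) and (102,265) match the 0.96 prediction. The handle (257,157)-(257,245) is also as predicted. Now I'll regrip and lower, easing off any radial force along the way.

```bash
python3 - <<'E'
from geo import *
print(bot.move_l(tcp(handle(2.05)),.12,threshold=8)); st("down")
bot.grab(30); bot.hold(.2); st("grab")
r=.23
for th in list(np.linspace(2.05,.9,10)[1:])+[.86]:
    if bot.move_l(tcp(H+r*u(th)),.08,threshold=30): st("HIT %.2f"%th); break
    o=st("%.2f r %.4f"%(th,r)); r+=6e-5*np.clip(o["force"]@u(th),-20,20)
else:
    bot.hold(.3)
    for th in(.84,.825,.81): 
        b=bot.move_l(tcp(H+r*u(th)),.02,threshold=6); bot.hold(.1); st("%.3f %s"%(th,b))
        if b: break
cv2.imwrite("pics/s3.png",bot.capture("side")[110:260,150:350].repeat(3,0).repeat(3,1))
t=bot.get_calibration("side")
def px(c,P):
    q=np.array(c["camera_matrix"])@(np.array(c["world_to_cam"])[:3]@np.r_[P,1]); q=q[:2]/q[2]; return (q.round(1),((q-[150,110])*3).round(0))
for s in(.1,-.1): print("foot",px(t,foot(.82,.96)+s*S))
E
```

```text
False
down clk 27.3 pos [0.7075 0.1037 0.2349] F [ 0.3 -0.8  0.6] gap 0.0854 gf 0.0
grab clk 28.2 pos [0.7069 0.1037 0.2341] F [-2.5  0.6  3.6] gap 0.0128 gf 29.3
1.92 r 0.2300 clk 28.7 pos [0.6807 0.1016 0.2464] F [ 1.9 -0.3  3.2] gap 0.0128 gf 29.7
1.79 r 0.2302 clk 29.2 pos [0.6526 0.0993 0.2545] F [ 1.4 -0.3  4.9] gap 0.0126 gf 30.8
1.67 r 0.2305 clk 29.7 pos [0.6233 0.097  0.2588] F [ 1.4 -2.1  0.7] gap 0.0130 gf 30.8
1.54 r 0.2306 clk 30.2 pos [0.5936 0.0946 0.2597] F [ 0.8 -3.4 -3. ] gap 0.0130 gf 30.5
1.41 r 0.2304 clk 30.8 pos [0.5652 0.0922 0.2577] F [-0.1 -3.2  1.7] gap 0.0130 gf 30.5
1.28 r 0.2305 clk 31.3 pos [0.5362 0.09   0.2508] F [ 0.5 -5.3  0.5] gap 0.0127 gf 30.6
1.16 r 0.2305 clk 31.8 pos [0.5089 0.0879 0.2406] F [ 1.  -5.6 -2.2] gap 0.0129 gf 30.4
1.03 r 0.2304 clk 32.3 pos [0.4828 0.0859 0.227 ] F [ 0.1 -6.4 -2.3] gap 0.0130 gf 30.5
0.90 r 0.2303 clk 32.8 pos [0.4591 0.0841 0.2104] F [-0.4 -5.  -0.9] gap 0.0130 gf 30.7
0.86 r 0.2303 clk 33.1 pos [0.4519 0.0836 0.2045] F [ 0.4 -5.3 -0.6] gap 0.0126 gf 30.7
0.840 False clk 33.9 pos [0.4488 0.0834 0.2018] F [-1.  -5.4  0.8] gap 0.0130 gf 30.8
0.825 False clk 34.3 pos [0.4463 0.0832 0.1994] F [-0.9 -6.1 -0.7] gap 0.0129 gf 30.8
0.810 True clk 34.6 pos [0.4446 0.083  0.1975] F [-1.1 -0.9  5.6] gap 0.0130 gf 31.5
foot (array([220.9, 167. ]), array([213., 171.]))
foot (array([241.7, 202.8]), array([275., 278.]))
```

View pics/s3.png

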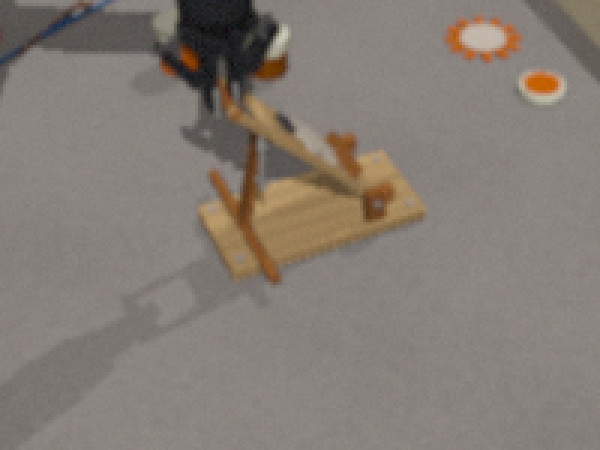

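Contact came at about 0.815 rad. The foot ends in the picture, (213,173) and (275,278), match the predicted standing pose. Next: release, lift clear, verify.

```bash
python3 - <<'E'
from geo import *
bot.open_gripper(); bot.hold(.2)
p=bot.observe()["position"]
print(bot.move_l(p+.13*Z,.12,threshold=10)); bot.move_l(p+.13*Z+.1*X*0+.12*S*-1,.15); bot.hold(.5); st("clear")
cv2.imwrite("pics/s4.png",bot.capture("side")[70:270,150:350].repeat(3,0).repeat(3,1))
E
```

```text
False
clear clk 38.3 pos [ 0.4524 -0.0383  0.3262] F [ 0.3  0.3 -0.1] gap 0.0856 gf 0.0
```

View pics/s4.png

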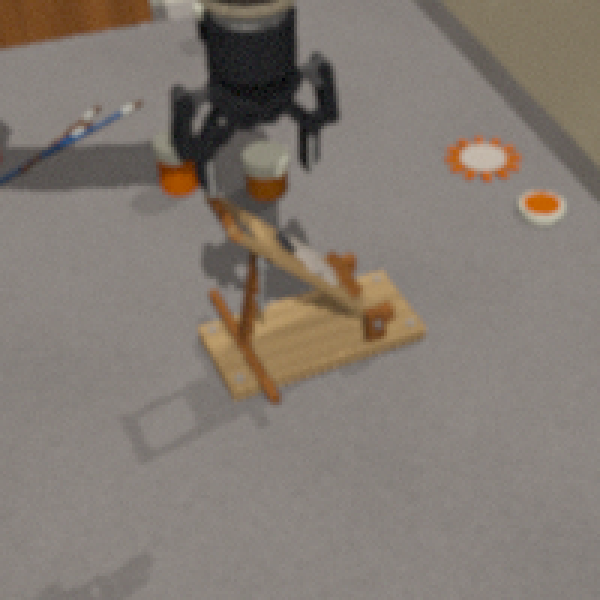

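The board stands on its leg with the foot ends at (213,293) and (275,398), unchanged since release. The gripper is clear and the pots haven't moved, so I'm handing in.

```bash
python3 -c "
from cell import bot
print(bot.close_job())"
```

```text
the job is handed in; nothing more can be done
None
```

The easel stands on its locked prop leg with the foot bar on the base; the gripper is clear, the pots were left alone, and the job was handed in at about 38 s of the 72 s allowed.

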